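Mix the round flask on the touch-start vortex mixer

ROBOT

A 7-joint arm with a two-finger parallel gripper is mounted at the origin on a cart in front of the work surface, level with it; the furniture and walls round the work are solid. World frame = base frame: x ahead of the robot, y to its left, z up, the work surface at z = 0. Lengths are in m, angles in rad, forces in N, time in s.
With the tool pointing down it reaches from about 0.425 to 0.95 m from the base axis. Payload 4.7 kg.
Tool frame: the origin (TCP) lies at the very end of the fingers, on their centre line; the grasp point (between the pads) lies 19 mm behind it; z points along the fingers, y is the direction in which the jaws open and shut (so a half turn about z gives the same grasp; the last joint's range is limited). The gripper opens to 87 mm and grips with 3 to 60 N. Pads are 19 mm wide; open, the fingers measure 117 mm over their backs; the gripper's body (75 mm by 190 mm) begins 51 mm behind the grasp point.
Start: joints at [-1.297, 0.469, -0.049, 1.532, 0.024, 1.141, -0.082], TCP at [0.201, 0.644, 0.223] pointing down, gripper open.
Joint ranges: [-2.59, 2.59], [-0.33, 1.99], [-1.39, 1.29], [0.1, 2.45], [-1.04, 4.18], [0.21, 1.99], [-2.66, 2.66]. Speed limits (rad/s): [2.57, 2.57, 3.14, 3.14, 3.14, 3.14, 3.14].

INTERFACE

Orientations are given as [roll, pitch, yaw] about the fixed x, y, z axes, in that order (R = Rz(yaw) Ry(pitch) Rx(roll)).
In Python, from workcell import get_state, imaging, r gives the robot as it stands.
- The arm moves only by the tool jog_arm, never from a script. Its argument "plan" is text: rows parted by semicolons, each of 7 numbers parted by spaces: the shift along the world's x, y, z as a fraction of full scale, then the turn, a rotation vector about the world's x, y, z as a fraction of full scale, then the opening in per cent of the stroke, from 0 (shut) to 100 (fully open). In form: x y z wx wy wz jaw; .... A call has exactly 8 rows; each row is the pose to reach, as a shift and turn from the pose measured when the call began; what a row does not reach only later rows make up. Full scale, the value 1, is 30 cm for a shift and pi/4 rad for a turn. A row lasts 1/8 s, in which the tool goes at most 62.5 mm and 10.7 degrees, less where a joint would pass 70% of its speed; a pose out of reach is approached as far as the arm can. A call with a number of a shift or a turn outside -1 to 1 is refused whole. A call with a gripper value outside its range is refused whole. The fingers move at their own pace and stop on an object; "squeeze" is the grip in N (left out, the last holds). Time passes only in rows, so rows that repeat a pose let the fingers close, or fill a call up. It gives the time, the measured TCP pose, the force and the opening at its end, in the units of the state.
- get_state(): the state, without advancing time (a new reading comes with each control period).
- imaging.camera(name): name is "side" or "top"; returns a dict with "frame" (384x512x3 uint8, red, green, blue), "fovy" (degrees; the focal length in pixels is half the picture's height over the tangent of half this angle, whatever the lens; pixels are square), "cx", "cy" (the principal point, pixels), "position" and "rotation" of the camera in the world. Camera axes: x right, y down, z forward; pixel columns grow to the right and rows downward; lengths in m; the calibration is good to about 2 mm. A picture is of the moment at which its call begins. There is no depth.
- r.close_job(): hands the job in, once; it reports no verdict.
The state is a dict: "t": time; "joint_positions": joint angles; "qd": joint speeds; "joint_efforts": joint torques, N m; "ee_pos": TCP position; "ee_rot": TCP orientation; "force": force on the tool from outside, world axes, zero at the start; "ft_torque": the same for the moment, N m; "grip_width": finger opening in m.
Only numpy, scipy, OpenCV 4.12 (cv2) and the standard library are available. Lean on these libraries where they do the work, as an engineer would, in place of code of your own. Each camera call takes 0.05 s, during which the arm holds its last target.

TASK

Get the stoppered round flask mixing on the vortex mixer: first flip the mixer's toggle switch from off (leaning to the mixer's front) over to on (leaning to its back). Then take the flask by the neck out of its cork ring, set it upright with its bulb in the mixer's sprung ring cradle and press it down against the spring, firmly but without forcing it, until the cradle has sunk more than half of its travel. Finish while still holding the flask by hand, upright and pressed down like that: do not let go; keep the flask upright on the way and leave the other things on the desk where they stand.

Things in the scene. Friction and masses are not known exactly. Their poses are not given: they have to be found in the camera images.
- mixer: Low vortex mixer, white housing 200 x 150 mm, fixed to the desk; origin at the centre of its underside, x points to its back, y to its left, z up. Its grey deck is 70 mm above the desk. On the front part of the deck stand the toggle switch (right, y = -38 mm) and a black speed dial (left, not used). On the rear part a round turret (94 mm wide, up to 90 mm above the desk) carries the sprung ring cradle, on the axis x = +37 mm, y = 0.
- switch (a joint): Toggle switch of the mixer, angle in rad: 0 = off (lever leans 0.45 rad from upright to the mixer's front, -x), 0.9 = on (leans 0.45 rad to its back, +x). An over-centre spring snaps it to either end once past the middle (0.45); it takes about 2 N at the tip.
- switch_tip (a point): End of the switch lever (moves with it). The lever is a steel bat 38 mm long, 7 mm thick at its foot and 11 mm at the tip.
- switch_pivot (a point): Hinge point of the switch lever, 72 mm above the desk, 2 mm above the deck; hinge axis along the mixer's y.
- cradle (a joint): How far the ring cradle is pressed down, m: 0 = up, 0.014 = hard stop. The spring starts to yield at about 4 N, takes about 8 N at 0.007 and 12 N at 0.014; the flask's own weight does not move it.
- cradle_ring (a point): Centre of the upper edge of the ring cradle (moves with it), 139 mm above the desk when up. The black ring is a round rubber-covered bar 10 mm thick, 68 mm wide outside and 48 mm inside, on four thin arms; a hub lies 20 mm below its upper edge. When the flask is seated, the lowest point of its bulb is 14 mm below this point.
- flask_mid (a point): Centre of the stoppered round flask, half-way up on its axis, z towards the stopper. Amber glass, 116 mm tall: round bulb 64 mm wide (its centre 26 mm below this point, its lowest point 58 mm below), straight round neck 24 mm wide from 8 to 44 mm above this point, bead 29 mm wide and black stopper 21 mm wide on top, up to 58 mm above. 0.14 to 0.24 kg, most of it low in the bulb. It stands in the cork ring at the start.
- flask: The same flask; origin at the lowest point of its bulb.
- cork_ring: Loose cork ring that the flask stands in, 80 mm wide, 25 mm high; origin at the centre of its underside. The bulb's lowest point is about 13 mm above the desk in it.
- dropper_vial: White dropper vial with pointed red cap, 24 mm wide, 64 mm tall, standing loose between the other things; leave it standing. Origin at the centre of its underside.
- amber_bottle: Amber bottle with brown screw cap, 52 mm wide, 110 mm tall, flat-bottomed and cylindrical (not the flask); leave it standing. Origin at the centre of its underside.
- syringe: Empty 5 ml syringe lying loose at the near edge of the desk, 91 mm long, 24 mm wide, 15 mm high, along its y; leave it. Origin at the centre of its underside.
- pen: Blue pen lying loose at the near left, 145 mm long, 12 mm wide, along its y; leave it. Origin at the centre of its underside.
- label_roll: Roll of white adhesive labels lying flat behind the work, loose, 68 mm wide, 30 mm high; leave it. Origin at the centre of its underside.
Mind the look-alikes: they are no part of the job. What is meant by the flask is not red, and is the smaller of those in its own colour.

How it is judged:
By the outcome, as a careful person would: the job done as asked, in the order asked, and still so for the second after the job is handed in, while the arm keeps its last pose, push and grip.
It also fails if it takes over 51 s, if anything falls off the work surface, if the arm or the gripper's body presses on something with over 40 N, if the wrist force passes 120 N, or if a joint passes its speed limit or range.

## Working session

There is one attempt and no reset: what is moved stays moved. The work goes in short steps, Python scripts to look and compute and a tool call to move; the robot and the scene stay as the last step left them, time stands still between calls to the robot, and variables do not carry over. Pictures are saved under pics/ and viewed, and the job is handed in when it is done.

Besides the shell and the picture viewer there is one more tool, called after "Emit:" in YAML: its name, and indented under it one key for each argument. jog_arm: Moves the arm, as the interface text tells. Its arguments: {"type":"object","properties":{"plan":{"type":"string"},"squeeze":{"type":"number"}},"required":["plan"]}

```bash
mkdir -p pics; ls
python3 - <<'E'
from workcell import get_state, imaging, r
import cv2
s=get_state();print(s['t'],s['ee_pos'],s['ee_rot'],s['grip_width'],s['force'])
for n in('top','side'):
    c=imaging.camera(n);print(n,c['fovy'],c['cx'],c['cy'],c['position'],c['rotation'])
    cv2.imwrite(f'pics/{n}0.png',cv2.cvtColor(c['frame'],cv2.COLOR_RGB2BGR))
E
```

```text
pics
0.0 [0.2010796  0.64373032 0.2215263 ] [-3.13969315e+00  5.86377059e-05  2.83886466e+00] 0.0875493740003523 [ 1.23891629 -0.02749267  0.29600329]
top 50.29773572153965 257.8187162718704 194.65180308089612 [ 0.30374993 -0.02850753  1.44672477] [-2.95840034 -0.00299257 -1.5776116 ]
side 55.44251955754849 255.29250306683844 194.21438134671573 [0.44258478 0.89448801 0.56249123] [-2.01292436 -0.00888033 -3.00365595]
```

View pics/top0.png

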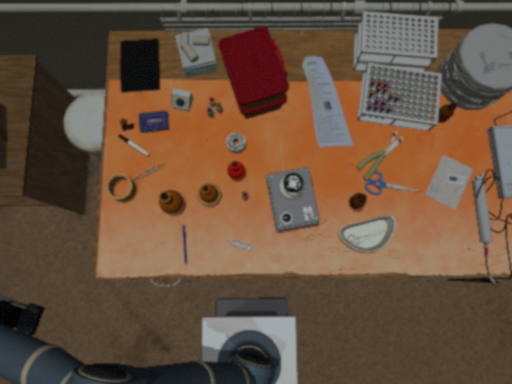

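View pics/side0.png

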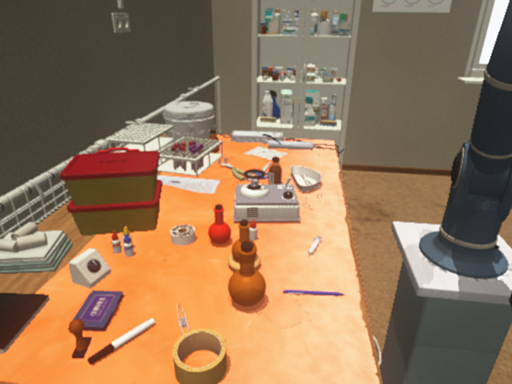

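```bash
cat > h.py <<'E'
import numpy as np,cv2
from scipy.spatial.transform import Rotation as Ro
def rot(c):
    R=np.asarray(c['rotation'],float)
    return R if R.shape==(3,3) else Ro.from_euler('xyz',R).as_matrix()
def f(c): return c['frame'].shape[0]/2/np.tan(np.radians(c['fovy'])/2)
def ray(c,u,v):
    d=rot(c)@np.array([(u-c['cx'])/f(c),(v-c['cy'])/f(c),1.]);return np.asarray(c['position'],float),d/np.linalg.norm(d)
def onz(c,u,v,z):
    p,d=ray(c,u,v);return p+d*(z-p[2])/d[2]
def proj(c,P):
    q=rot(c).T@(np.asarray(P)-c['position']);return q[:2]/q[2]*f(c)+[c['cx'],c['cy']]
def crop(c,u0,v0,u1,v1,k,name):
    im=cv2.cvtColor(c['frame'],cv2.COLOR_RGB2BGR)[v0:v1,u0:u1]
    im=cv2.resize(im,None,fx=k,fy=k,interpolation=cv2.INTER_CUBIC);cv2.imwrite(name,im)
E
python3 - <<'E'
from h import *
from workcell import imaging
t=imaging.camera('top');s=imaging.camera('side')
crop(t,150,150,330,250,4,'pics/t1.png');crop(s,200,160,320,320,4,'pics/s1.png')
E
```

```text
(no output)
```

View pics/t1.png

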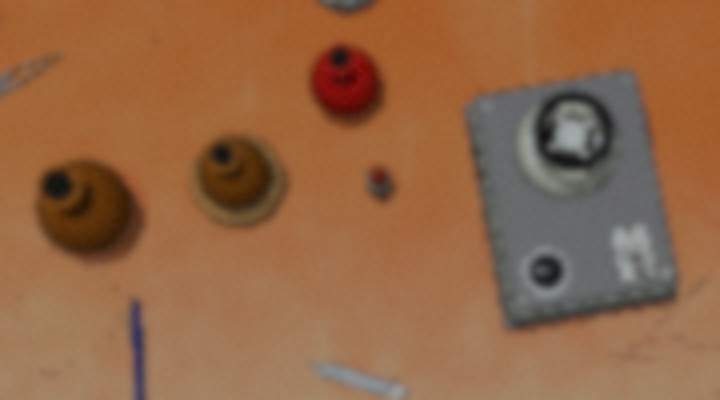

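View pics/s1.png

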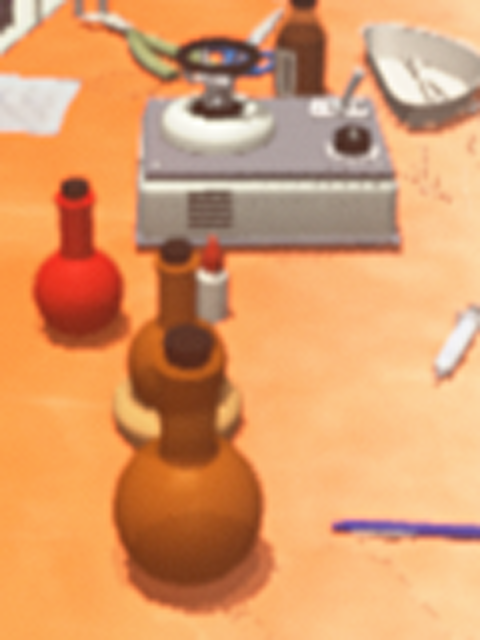

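Run:
```python
from h import *
from workcell import imaging
t=imaging.camera('top');s=imaging.camera('side')
T=lambda x,y,z:onz(t,150+x/4-.375,150+y/4-.375,z)
np.set_printoptions(precision=4,suppress=True)
print('stopper',T(221,153,.129)); print('bulb',T(233,175,.045)); print('cork',T(239,182,.02))
def tri(a,b):
    p,d=ray(t,*a);q,e=ray(s,*b)
    A=np.array([d,-e]).T; x=np.linalg.lstsq(A,q-p,rcond=None)[0]
    P,Q=p+d*x[0],q+e*x[1];return (P+Q)/2,np.linalg.norm(P-Q)
print('tri stopper',tri((150+221/4-.4,150+153/4-.4),(200+177/4-.4,160+245/4-.4)))
# mixer deck corners
hsv=cv2.cvtColor(t['frame'],cv2.COLOR_RGB2HSV)
m=((hsv[...,1]<70)).astype(np.uint8)*255
mm=np.zeros_like(m);mm[155:245,260:330]=m[155:245,260:330]
mm=cv2.morphologyEx(mm,cv2.MORPH_CLOSE,np.ones((5,5)));mm=cv2.morphologyEx(mm,cv2.MORPH_OPEN,np.ones((5,5)))
cs=max(cv2.findContours(mm,0,2)[0],key=cv2.contourArea)
rr=cv2.minAreaRect(cs);b=cv2.boxPoints(rr);print(rr,b)
P=np.array([onz(t,*p,.07) for p in b]);print(P[:,:2],[np.linalg.norm(P[i]-P[i-1]) for i in range(4)],'yaw',[np.degrees(np.arctan2(*(P[i]-P[i-1])[1::-1])) for i in range(4)])
print('ring',T(574,130,.134),'dial',T(546,270,.085),'turret',T(563,150,.088))
crop(t,260,155,330,240,7,'pics/t2.png');crop(s,225,165,310,230,9,'pics/s2.png')
```

```text
stopper [0.5716 0.1397 0.129 ]
bulb [0.569  0.1396 0.045 ]
cork [0.5674 0.1372 0.02  ]
tri stopper (array([0.5714, 0.1397, 0.1293]), np.float64(0.00040516487679055033))
((292.59600830078125, 199.02801513671875), (58.04833221435547, 43.916378021240234), 79.69515228271484) [[265.8   174.4  ]
 [309.008 166.544]
 [319.392 223.656]
 [276.184 231.512]]
[[ 0.6298 -0.0624]
 [ 0.6568 -0.2126]
 [ 0.4578 -0.2418]
 [ 0.4321 -0.0954]] [np.float64(0.20035880143757298), np.float64(0.15260932736006266), np.float64(0.20121523323806217), np.float64(0.14871387862281113)] yaw [np.float64(9.458669863259493), np.float64(-79.78757496867675), np.float64(-171.64821554080086), np.float64(99.91665566059228)]
ring [ 0.588  -0.1503  0.134 ] dial [ 0.4788 -0.1287  0.085 ] turret [ 0.5807 -0.1449  0.088 ]
```

View pics/t2.png

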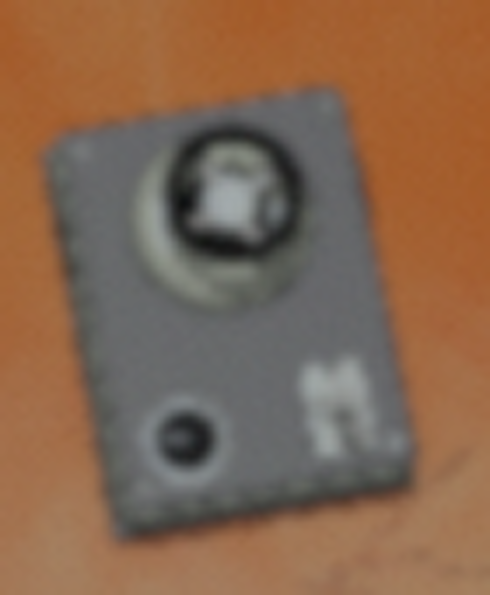

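View pics/s2.png

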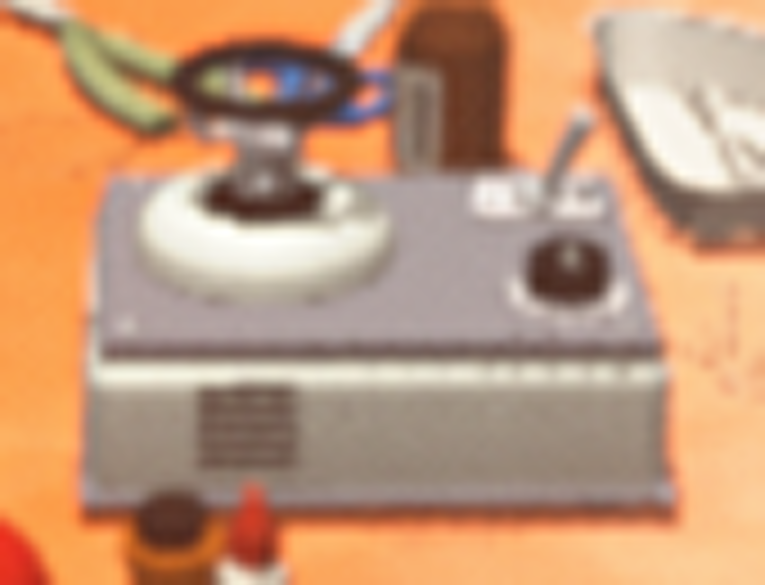

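```bash
cat >> h.py <<'E'
def tri(t,a,s,b):
    p,d=ray(t,*a);q,e=ray(s,*b)
    x=np.linalg.lstsq(np.array([d,-e]).T,q-p,rcond=None)[0]
    P,Q=p+d*x[0],q+e*x[1];return (P+Q)/2,np.linalg.norm(P-Q)
E
python3 - <<'E'
from h import *
from workcell import imaging
np.set_printoptions(precision=4,suppress=True)
t=imaging.camera('top');s=imaging.camera('side')
T=lambda x,y:(260+(x+.5)/7-.5,155+(y+.5)/7-.5)
S=lambda x,y:(225+(x+.5)/9-.5,165+(y+.5)/9-.5)
print('ring',tri(t,T(235,192),s,S(268,82)),onz(t,*T(235,192),.134),onz(s,*S(268,82),.134))
print('tip side z.106',onz(s,*S(585,117),.106),'foot',onz(s,*S(550,195),.072))
print('dial',tri(t,T(187,437),s,S(569,262)))
for n,a in dict(BL=(48,145),BR=(340,88),FR=(408,465)).items(): print(n,onz(t,*T(*a),.07))
for n,a in dict(BL=(110,185),FL_=(655,348),BLl=(100,350)).items(): print('side',n,onz(s,*S(*a),.07))
for yaw in (8.,9.,10.):
    R=Ro.from_euler('z',yaw,degrees=True).as_matrix(); o=onz(t,*T(235,192),.134)*[1,1,0]-R@[.037,0,0]
    print(yaw,o,'pivot',o+R@[0,-.038,.072])
    # unknown pivot x: fit later
    for n,p in dict(BL=(.1,.075,.07),BR=(.1,-.075,.07),FR=(-.1,-.075,.07),FL=(-.1,.075,.07)).items():
        W=o+R@p; print(n,np.round((proj(t,W)-[260,155]+.5)*7-.5),np.round((proj(s,W)-[225,165]+.5)*9-.5))
E
```

```text
ring (array([ 0.5876, -0.1504,  0.134 ]), np.float64(0.001638063290482487)) [ 0.5885 -0.1504  0.134 ] [ 0.5868 -0.1501  0.134 ]
tip side z.106 [ 0.4789 -0.2035  0.106 ] foot [ 0.4903 -0.209   0.072 ]
dial (array([ 0.4794, -0.1294,  0.0828]), np.float64(0.0002112772274063425))
BL [ 0.6266 -0.0646  0.07  ]
BR [ 0.6547 -0.2096  0.07  ]
FR [ 0.4668 -0.237   0.07  ]
side BL [ 0.6518 -0.197   0.07  ]
side FL_ [ 0.448  -0.0937  0.07  ]
side BLl [ 0.6304 -0.0636  0.07  ]
8.0 [ 0.5518 -0.1555  0.    ] pivot [ 0.5571 -0.1932  0.072 ]
BL [ 53. 118.] [ 72. 343.]
BR [352.  75.] [ 94. 163.]
FR [422. 472.] [628. 167.]
FL [116. 517.] [672. 347.]
9.0 [ 0.5519 -0.1562  0.    ] pivot [ 0.5579 -0.1937  0.072 ]
BL [ 52. 121.] [ 76. 344.]
BR [350.  73.] [ 91. 164.]
FR [427. 469.] [624. 165.]
FL [121. 519.] [675. 344.]
10.0 [ 0.552  -0.1568  0.    ] pivot [ 0.5586 -0.1942  0.072 ]
BL [ 50. 124.] [ 80. 346.]
BR [347.  71.] [ 87. 166.]
FR [431. 465.] [619. 162.]
FL [126. 521.] [678. 341.]
```

Emit:
jog_arm:
  plan: "0.06 -0.07 0.02 0 0 -0.1 0; 0.17 -0.19 0.05 0 0 -0.23 0; 0.28 -0.32 0.1 0 0 -0.36 0; 0.4 -0.46 0.1 0 0 -0.5 0; 0.52 -0.6 0.1 0 0 -0.64 0; 0.63 -0.73 0.1 0 0 -0.77 0; 0.74 -0.86 0.1 0 0 -0.9 0; 0.83 -0.97 0.1 0 0 -1 0"
  squeeze: 20

```text
t: 1.4
ee_pos: [0.4523, 0.3494, 0.2532]
ee_rot: [3.141, 0.0, 2.045]
force: [0.2, 0.3, 0.0]
grip_width: 0.015
```

Run:
```python
from h import *
from workcell import imaging,get_state
np.set_printoptions(precision=4,suppress=True)
t=imaging.camera('top');s=imaging.camera('side')
print('big',tri(t,(164,196),s,(246,246)),'red',tri(t,(235,164),s,(218.5,207)),'vial cap',onz(t,244.5,195.5,.06))
st=get_state();print(st['t'],st['ee_pos'],st['ee_rot'],st['joint_positions'],st['force'])
```

```text
big (array([0.5437, 0.2695, 0.1447]), np.float64(0.002465651071944676)) red (array([0.6569, 0.042 , 0.1099]), np.float64(0.00012198965089566235)) vial cap [0.5579 0.0115 0.06  ]
1.5 [0.4549 0.3459 0.2533] [3.1402 0.0032 2.039 ] [-0.9159  0.2726  0.2363  1.7593 -0.0664  1.1171 -0.1907] [ 0.1024 -0.0071  0.3111]
```

Emit:
jog_arm:
  plan: "0 -0.1 0 0 0 -0.05 0; 0 -0.22 0 0 0 -0.1 0; 0 -0.35 0 0 0 -0.15 0; 0 -0.48 0 0 0 -0.2 0; 0 -0.61 0 0 0 -0.25 0; 0 -0.74 0 0 0 -0.3 0; 0 -0.87 0 0 0 -0.35 0; 0 -1 0 0 0 -0.385 0"

```text
t: 2.5
ee_pos: [0.4544, 0.0437, 0.2536]
ee_rot: [3.14, 0.003, 1.734]
force: [-0.5, -0.1, 0.7]
grip_width: 0.0004
```

Emit:
jog_arm:
  plan: "0 -0.13 -0.05 0 0 0 0; -0.01 -0.26 -0.1 0 0 0 0; -0.02 -0.39 -0.15 0 0 0 0; -0.03 -0.52 -0.2 0 0 0 0; -0.04 -0.65 -0.25 0 0 0 0; -0.05 -0.78 -0.3 0 0 0 0; -0.05 -0.85 -0.33 0 0 0 0; -0.05 -0.85 -0.33 0 0 0 0"

```text
t: 3.5
ee_pos: [0.438, -0.2132, 0.1544]
ee_rot: [3.141, 0.003, 1.729]
force: [0.7, -0.3, 0.4]
grip_width: 0.0004
```

Run:
```python
from h import *
from workcell import imaging,get_state
np.set_printoptions(precision=4,suppress=True)
t=imaging.camera('top');s=imaging.camera('side')
crop(t,240,140,340,250,5,'pics/t3.png');crop(s,225,130,345,230,6,'pics/s3.png')
st=get_state();print(st['t'],st['ee_pos'],st['ee_rot'],st['joint_positions'],st['force'])
```

```text
3.6 [ 0.4391 -0.211   0.1549] [3.1393 0.0018 1.7332] [-0.1745  0.2712  0.6404  2.0733 -0.2131  0.8573  0.7509] [ 0.2862 -0.0499 -0.0694]
```

View pics/s3.png

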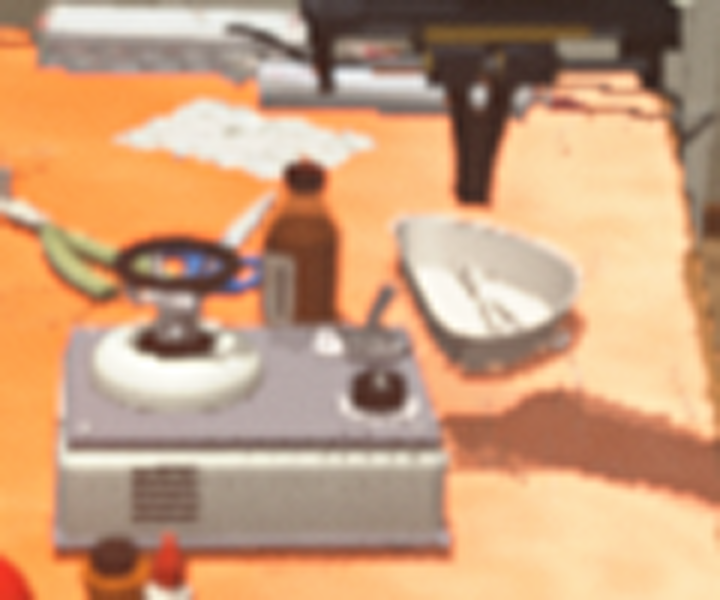

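View pics/t3.png

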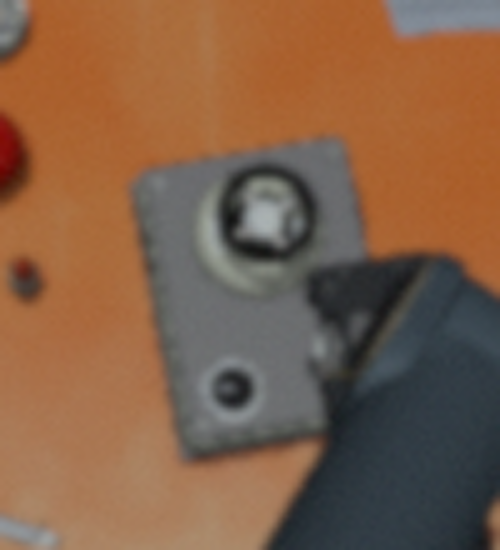

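Emit:
jog_arm:
  plan: "0 0 -0.1 0 0 0 0; 0 0 -0.2 0 0 0 0; 0 0 -0.225 0 0 0 0; 0 0 -0.225 0 0 0 0; 0.04 0.007 -0.225 0 0 0 0; 0.08 0.013 -0.225 0 0 0 0; 0.12 0.02 -0.225 0 0 0 0; 0.15 0.025 -0.225 0 0 0 0"

```text
t: 4.6
ee_pos: [0.4855, -0.2033, 0.0875]
ee_rot: [3.138, 0.002, 1.734]
force: [-0.1, -0.1, 0.4]
grip_width: 0.0006
```

Run:
```python
from h import *
from workcell import imaging,get_state
np.set_printoptions(precision=4,suppress=True)
s=imaging.camera('side')
crop(s,225,130,345,230,6,'pics/s4.png')
st=get_state();print(st['t'],st['ee_pos'],st['ee_rot'],st['force'])
```

```text
4.65 [ 0.4869 -0.203   0.0875] [3.1371 0.0029 1.7347] [ 0.9908 -0.7257  0.1274]
```

View pics/s4.png

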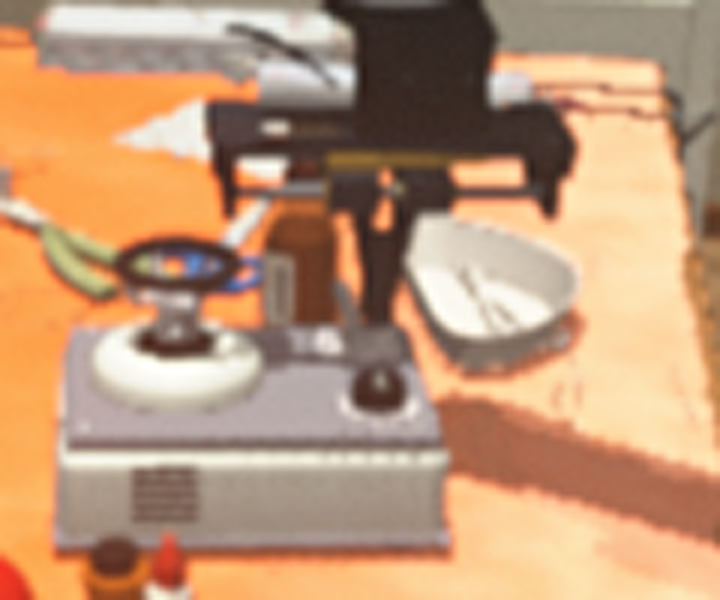

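Emit:
jog_arm:
  plan: "-0.04 -0.007 0 0 0 0 0; -0.08 -0.013 0.02 0 0 0 0; -0.1 -0.013 0.1 0 0 0 0; -0.1 -0.013 0.25 0 0 0 0; -0.1 0.1 0.4 0 0 0 20; -0.1 0.25 0.5 0 0 0 50; -0.1 0.4 0.5 0 0 0 70; -0.1 0.55 0.5 0 0 0 70"

```text
t: 5.65
ee_pos: [0.4558, -0.0374, 0.2382]
ee_rot: [3.135, 0.002, 1.733]
force: [0.2, 1.0, 0.3]
grip_width: 0.0325
```

Run:
```python
from h import *
from workcell import imaging,get_state
np.set_printoptions(precision=4,suppress=True)
s=imaging.camera('side');t=imaging.camera('top')
crop(s,200,130,320,260,5,'pics/s5.png');crop(t,180,150,330,250,5,'pics/t5.png')
st=get_state();print(st['t'],st['ee_pos'],st['ee_rot'],st['force'],st['grip_width'])
```

```text
5.75 [ 0.4557 -0.0337  0.2375] [3.137  0.0002 1.7423] [ 0.2264 -1.0313  0.3181] 0.04051932331869013
```

View pics/s5.png

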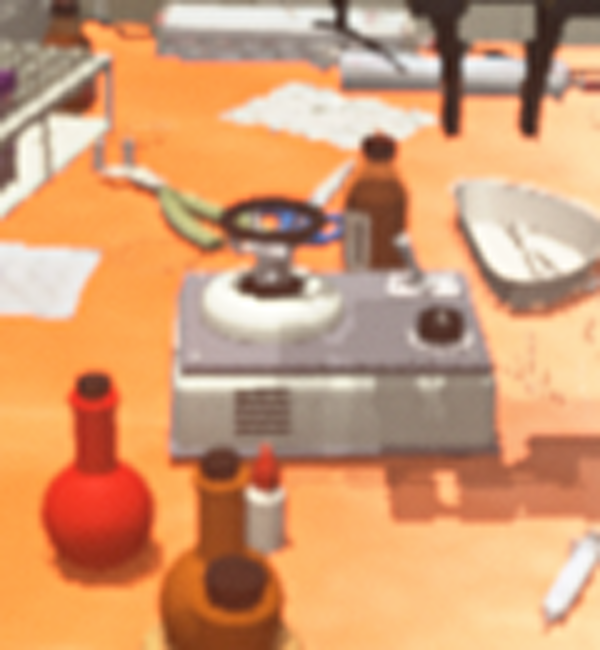

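View pics/t5.png

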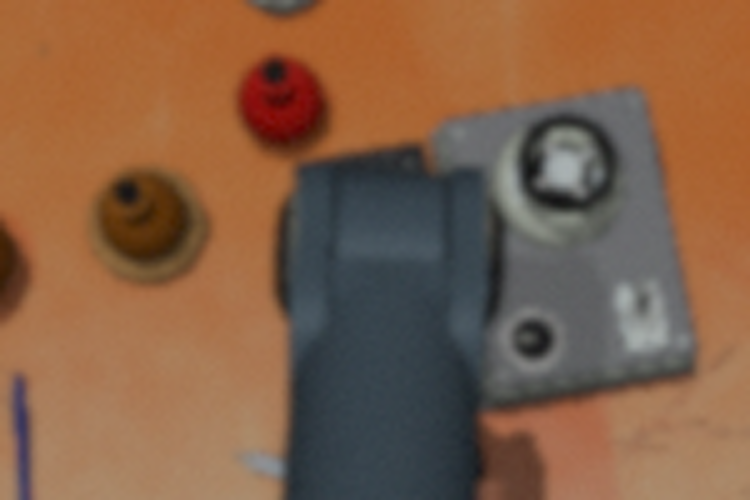

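Emit:
jog_arm:
  plan: "0.04 0.07 0 0 0 0 80; 0.1 0.16 0 0 0 0 80; 0.17 0.26 0 0 0 0 80; 0.23 0.36 0 0 0 0 80; 0.3 0.46 0 0 0 0 80; 0.36 0.54 -0.05 0 0 0 80; 0.383 0.578 -0.15 0 0 0 80; 0.383 0.578 -0.25 0 0 0 80"

```text
t: 6.75
ee_pos: [0.572, 0.1425, 0.1607]
ee_rot: [3.137, 0.0, 1.745]
force: [0.3, -0.2, 0.6]
grip_width: 0.0699
```

Run:
```python
from h import *
from workcell import imaging,get_state
np.set_printoptions(precision=4,suppress=True)
s=imaging.camera('side')
crop(s,170,130,320,320,4,'pics/s6.png')
st=get_state();print(st['t'],st['ee_pos'],st['ee_rot'],st['force'],st['grip_width'])
print(proj(s,st['ee_pos']),proj(s,[.571,.1397,.115]))
```

```text
6.8 [0.5689 0.141  0.1567] [-3.1385  0.002   1.7438] [-1.3311 -0.5649 -3.0904] 0.06962012743284433
[244.6794 211.0826] [243.9615 226.0013]
```

View pics/s6.png

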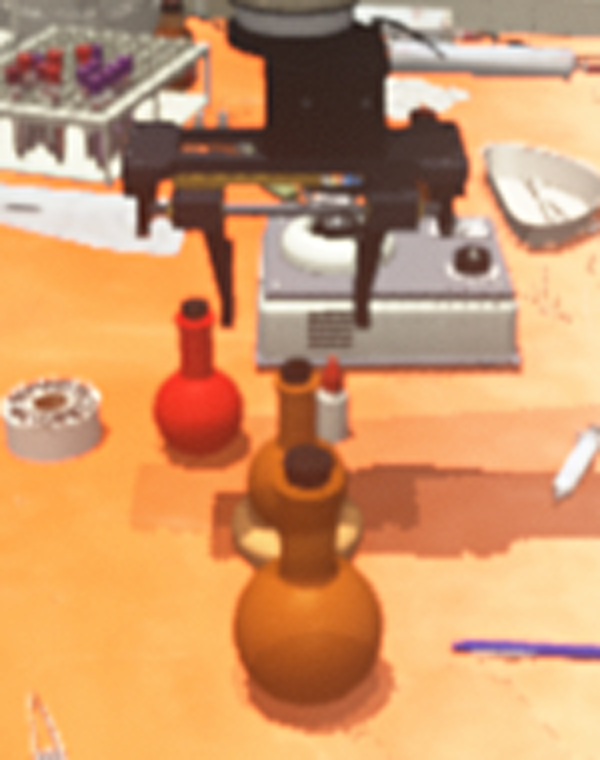

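Emit:
jog_arm:
  plan: "0.003 -0.003 -0.06 0 0 0 80; 0.003 -0.003 -0.12 0 0 0 80; 0.003 -0.003 -0.18 0 0 0 80; 0.003 -0.003 -0.23 0 0 0 80; 0.003 -0.003 -0.25 0 0 0 80; 0.003 -0.003 -0.25 0 0 0 80; 0.003 -0.003 -0.25 0 0 0 60; 0.003 -0.003 -0.25 0 0 0 40"
  squeeze: 35

```text
t: 7.8
ee_pos: [0.5702, 0.1402, 0.0823]
ee_rot: [-3.14, 0.002, 1.744]
force: [-0.4, 0.4, 0.6]
grip_width: 0.057
```

Run:
```python
from h import *
from workcell import imaging,get_state
np.set_printoptions(precision=4,suppress=True)
s=imaging.camera('side')
crop(s,170,130,320,320,4,'pics/s7.png')
st=get_state();print(st['t'],st['ee_pos'],st['ee_rot'],st['force'],st['grip_width'])
```

```text
7.85 [0.5701 0.1402 0.0822] [-3.1396  0.0017  1.7438] [-0.1743  0.5833 -0.4078] 0.05328769695194787
```

View pics/s7.png

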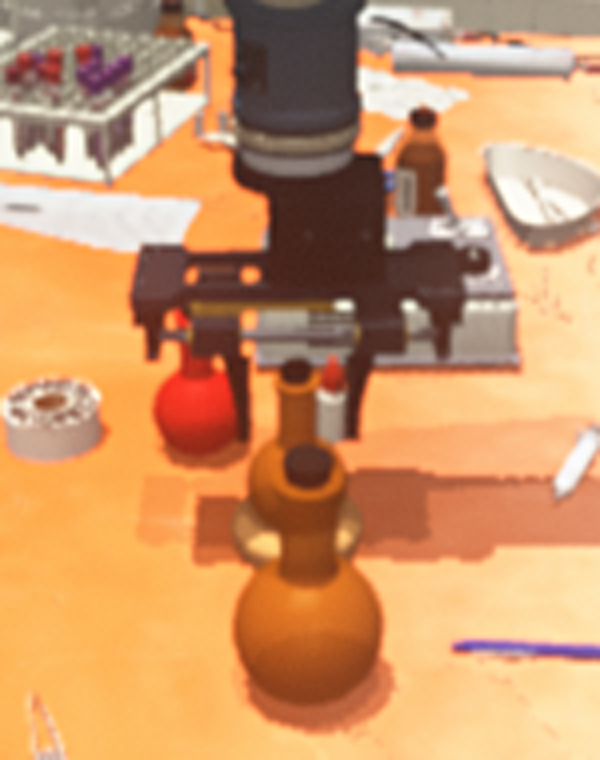

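Emit:
jog_arm:
  plan: "0 0 0 0 0 0 20; 0 0 0 0 0 0 10; 0 0 0 0 0 0 10; 0 0 0 0 0 0 10; 0 0 0 0 0 0 5; 0 0 0 0 0 0 5; 0 0 0 0 0 0 5; 0 0 0 0 0 0 5"
  squeeze: 35

```text
t: 8.85
ee_pos: [0.5703, 0.1403, 0.0823]
ee_rot: [-3.14, 0.002, 1.744]
force: [0.7, -0.4, 0.1]
grip_width: 0.0262
```

Emit:
jog_arm:
  plan: "0 0 0 0 0 0 0; 0 0 0 0 0 0 0; 0 0 0.02 0 0 0 0; 0 0 0.06 0 0 0 0; 0 0 0.12 0 0 0 0; 0 0 0.2 0 0 0 0; 0 0 0.28 0 0 0 0; 0 0 0.34 0 0 0 0"
  squeeze: 35

```text
t: 9.85
ee_pos: [0.5708, 0.1403, 0.1866]
ee_rot: [3.141, 0.001, 1.744]
force: [0.4, 1.0, -1.1]
grip_width: 0.0259
```

Run:
```python
from h import *
from workcell import imaging,get_state
np.set_printoptions(precision=4,suppress=True)
s=imaging.camera('side')
crop(s,170,110,320,300,4,'pics/s8.png')
st=get_state();print(st['t'],st['ee_pos'],st['ee_rot'],st['force'],st['grip_width'])
```

```text
9.9 [0.572  0.1405 0.1886] [3.1376 0.0004 1.7436] [1.7953 0.7317 0.3045] 0.025808820456210305
```

View pics/s8.png

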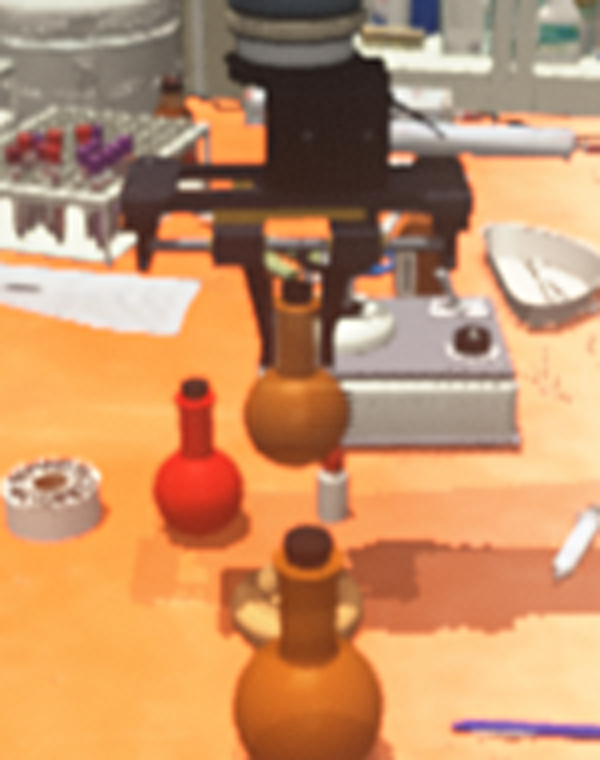

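Emit:
jog_arm:
  plan: "0 0 0.06 0 0 0 0; 0.003 -0.05 0.13 0 0 0 0; 0.01 -0.15 0.17 0 0 0 0; 0.015 -0.27 0.17 0 0 0 0; 0.02 -0.39 0.17 0 0 0 0; 0.03 -0.5 0.17 0 0 0 0; 0.035 -0.58 0.17 0 0 0 0; 0.035 -0.62 0.17 0 0 0 0"

```text
t: 10.9
ee_pos: [0.5822, -0.0471, 0.2395]
ee_rot: [3.138, 0.001, 1.741]
force: [0.6, 1.5, -2.0]
grip_width: 0.0262
```

Emit:
jog_arm:
  plan: "0 -0.04 0 0 0 0 0; 0.005 -0.1 0 0 0 0 0; 0.01 -0.17 0 0 0 0 0; 0.015 -0.24 0 0 0 0 0; 0.02 -0.29 0 0 0 0 0; 0.02 -0.33 0 0 0 0 0; 0.02 -0.345 0 0 0 0 0; 0.02 -0.345 0 0 0 0 0"

```text
t: 11.9
ee_pos: [0.5882, -0.1505, 0.2395]
ee_rot: [3.138, 0.0, 1.741]
force: [-0.1, 0.4, -1.8]
grip_width: 0.0264
```

Run:
```python
from h import *
from workcell import imaging,get_state
np.set_printoptions(precision=4,suppress=True)
s=imaging.camera('side');t=imaging.camera('top')
crop(s,205,100,305,200,6,'pics/s9.png');crop(t,240,140,340,240,5,'pics/t9.png')
st=get_state();print(st['t'],st['ee_pos'],st['ee_rot'],st['force'],st['grip_width'])
e=st['ee_pos']
print('exp bulb c',(proj(s,e-[0,0,.037])-[205,100]+.5)*6-.5,'ring',(proj(s,[.5876,-.1503,.134])-[205,100]+.5)*6-.5)
```

```text
12.0 [ 0.5883 -0.1498  0.2395] [3.138  0.0001 1.7425] [-0.469   0.0716 -1.3258] 0.026248160579295056
exp bulb c [296.397  318.7393] ring [296.9555 444.2808]
```

View pics/s9.png

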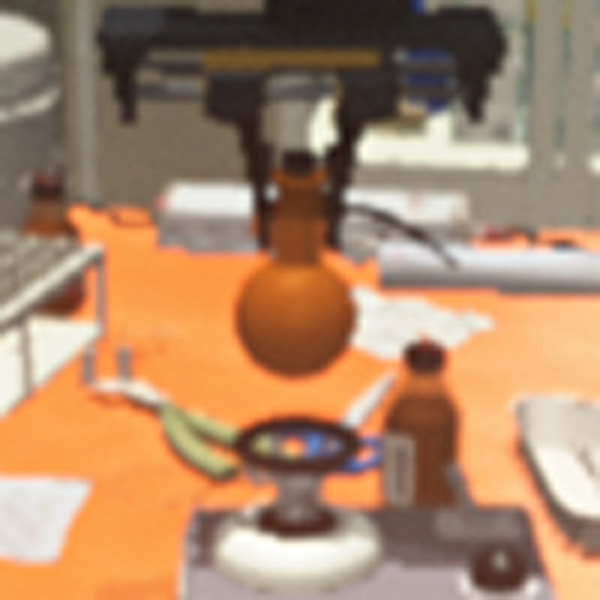

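View pics/t9.png

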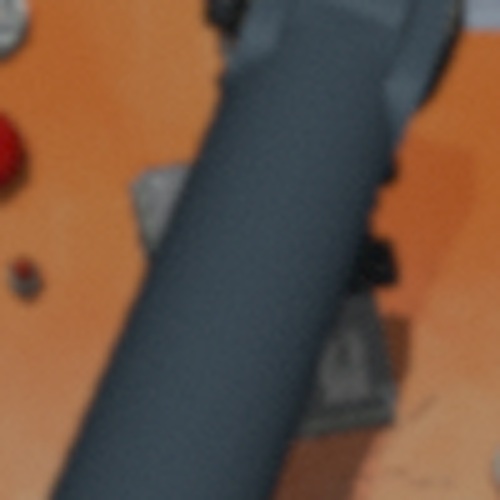

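Emit:
jog_arm:
  plan: "0 0 -0.03 0 0 0 0; 0 0 -0.07 0 0 0 0; 0 0 -0.105 0 0 0 0; 0 0 -0.125 0 0 0 0; 0 0 -0.14 0 0 0 0; 0 0 -0.15 0 0 0 0; 0 0 -0.155 0 0 0 0; 0 0 -0.155 0 0 0 0"
  squeeze: 45

```text
t: 13.0
ee_pos: [0.5885, -0.15, 0.1937]
ee_rot: [3.137, 0.0, 1.742]
force: [-2.2, -0.2, 4.1]
grip_width: 0.0258
```

Run:
```python
from h import *
from workcell import imaging,get_state
np.set_printoptions(precision=4,suppress=True)
s=imaging.camera('side')
crop(s,205,100,305,200,6,'pics/s10.png')
for i in range(3):
    st=get_state();print(st['t'],st['ee_pos'],st['ee_rot'],st['force'],st['ft_torque'],st['grip_width'])
```

```text
13.05 [ 0.5885 -0.15    0.1936] [3.1372 0.0002 1.7424] [-1.6704 -0.252   4.1098] [-0.0183  0.5     0.0202] 0.025605881068658097
13.05 [ 0.5885 -0.15    0.1936] [3.1372 0.0002 1.7424] [-1.6704 -0.252   4.1098] [-0.0183  0.5     0.0202] 0.025605881068658097
13.05 [ 0.5885 -0.15    0.1936] [3.1372 0.0002 1.7424] [-1.6704 -0.252   4.1098] [-0.0183  0.5     0.0202] 0.025605881068658097
```

View pics/s10.png

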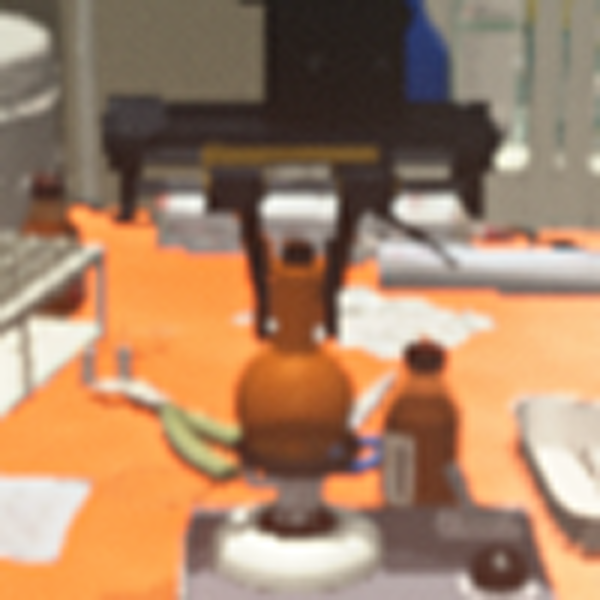

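Emit:
jog_arm:
  plan: "-0.003 0 -0.004 0 0 0 0; -0.003 0 -0.008 0 0 0 0; -0.003 0 -0.012 0 0 0 0; -0.003 0 -0.016 0 0 0 0; -0.003 0 -0.02 0 0 0 0; -0.003 0 -0.023 0 0 0 0; -0.003 0 -0.023 0 0 0 0; -0.003 0 -0.023 0 0 0 0"
  squeeze: 45

```text
t: 14.05
ee_pos: [0.5879, -0.15, 0.1873]
ee_rot: [3.136, 0.0, 1.742]
force: [-2.0, -0.0, 7.0]
grip_width: 0.0256
```

Run:
```python
from h import *
from workcell import imaging,get_state
np.set_printoptions(precision=4,suppress=True)
s=imaging.camera('side')
crop(s,205,100,305,200,6,'pics/s11.png')
st=get_state();print(st['t'],st['ee_pos'],st['ee_rot'],st['force'],st['ft_torque'],st['grip_width'])
```

```text
14.1 [ 0.5879 -0.15    0.1873] [3.1364 0.0003 1.7425] [-2.8841  1.9323  7.2419] [ 0.12    0.5597 -0.0197] 0.025719914209877636
```

View pics/s11.png

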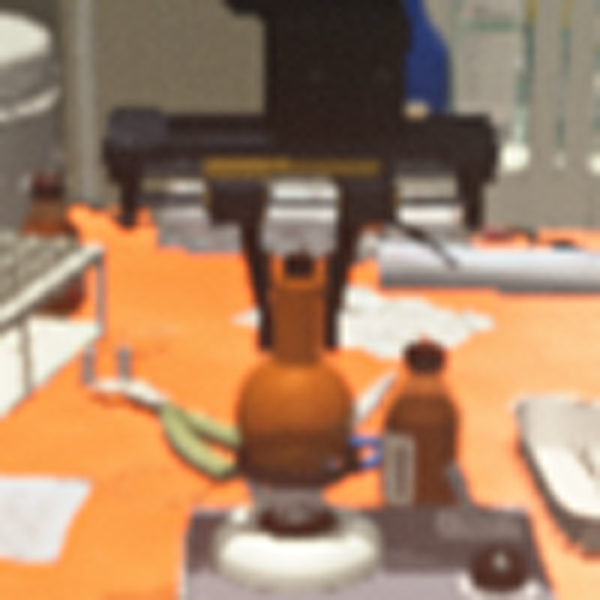

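Emit:
jog_arm:
  plan: "-0.002 0 -0.003 0 0 0 0; -0.002 0 -0.006 0 0 0 0; -0.002 0 -0.009 0 0 0 0; -0.002 0 -0.011 0 0 0 0; -0.002 0 -0.011 0 0 0 0; -0.002 0 -0.011 0 0 0 0; -0.002 0 -0.011 0 0 0 0; -0.002 0 -0.011 0 0 0 0"
  squeeze: 45

```text
t: 15.1
ee_pos: [0.5877, -0.15, 0.1849]
ee_rot: [3.135, 0.0, 1.743]
force: [-2.6, 1.6, 8.8]
grip_width: 0.0257
```

Run:
```python
from h import *
from workcell import imaging,get_state
np.set_printoptions(precision=4,suppress=True)
s=imaging.camera('side')
crop(s,205,100,305,200,6,'pics/s12.png');crop(s,0,0,512,384,1.5,'pics/s12f.png')
F=[]
for i in range(5):
    imaging.camera('side');st=get_state();F.append(st['force'])
print(st['t'],st['ee_pos'],st['ee_rot'],np.mean(F,0),st['ft_torque'],st['grip_width'])
```

```text
15.4 [ 0.5877 -0.15    0.1849] [3.1352 0.0002 1.7427] [-2.6565  0.9243  8.5875] [ 0.1442  0.5749 -0.0192] 0.02539726151924565
```

View pics/s12.png

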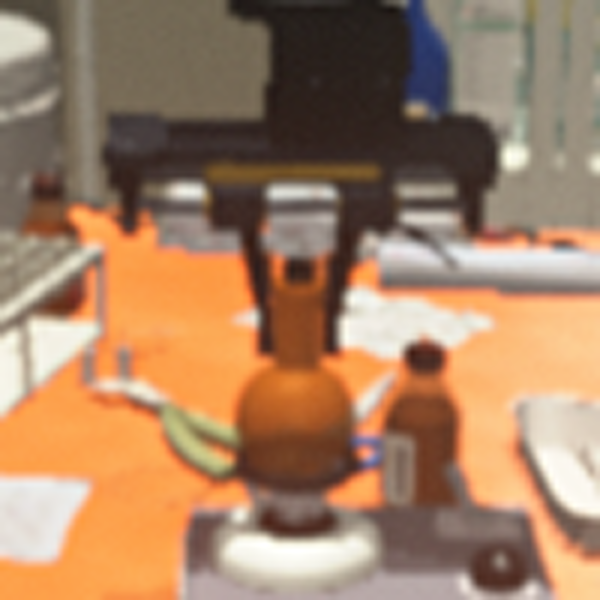

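View pics/s12f.png

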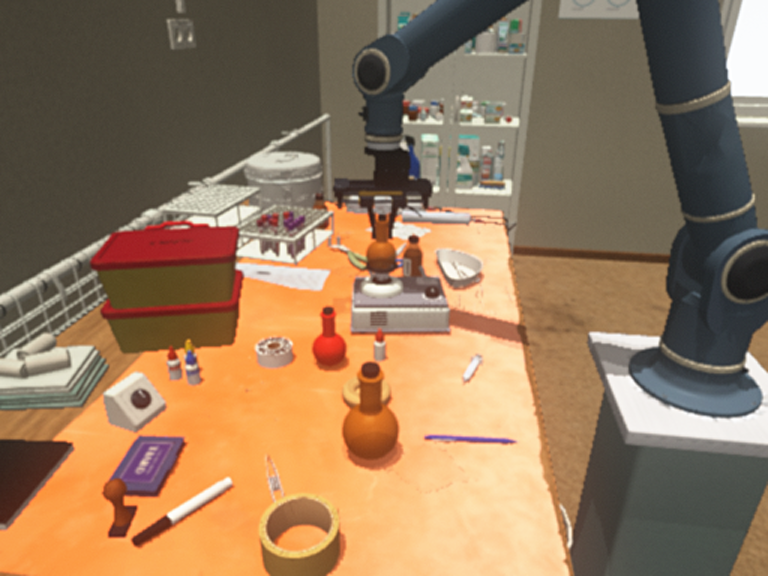

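Run:
```python
from workcell import r
print(r.close_job())
```

```text
the job is handed in; nothing more can be done
None
```

I flipped the mixer's toggle to on. Then I lifted the small amber flask by its neck out of the cork ring, seated it upright in the ring cradle and pressed it down. I handed the job in at about 15.4 s with the flask still held and pressed.

**Which flask:** the large amber flask was at top-view pixel (171, 202), the red one at (236, 170) and the small amber one in the cork ring at (209, 194). I took the small amber one, because it is not red and is the smaller of the two ambers.

**Last checks:**
- **Cradle depth:** all three estimates were above the 7 mm needed and below the 14 mm stop. The push on the cradle was about 10.3 N (8.6 N measured plus about 1.7 N of flask weight), which means about 11 mm. The tool height gave about 9.5 mm, and a rough reading of the side picture gave about 9 mm.
- **Upright and held:** the tool was tilted less than 0.01 rad, and the flask looked upright in the side view.
- **Switch:** in the pictures taken right after the push, the lever leaned to the back. I did not check it again in a close-up at the end.
- **Other things:** the last side picture showed the vial, other flasks, bottle, pen, syringe and label roll where they stood before.

**Readings that did not quite agree:**
- The grip width read about 26 mm on the 24 mm neck.
- A sideways force of about 2.7 N stayed on the tool along x. It suggests the flask is seated a millimetre or so off centre, and shifting the flask about 1.5 mm did not remove it.

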